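# Work the pedal bin so the caught carton drops in, and ease the lid shut

## Task

An empty carton has got caught under the lid of the little pedal bin. Press the bin's pedal right down with the fingertips so that the lid swings fully up and the carton drops in by itself, then let the pedal up slowly, keeping your fingertips on it, so that the lid closes fully without slamming. Use only the pedal, leave the carton and the lid untouched by hand and the other things where they are, and finish clear of everything.

Things in the scene. Friction and masses are not known exactly. Their poses are not given: they have to be found in the camera images.
- bin: the pedal bin: a round brushed-steel bin 145 mm across with a black base ring 54 mm high, rim at height 200 mm, closed lid top at 222 mm; it does not shift or tip. Origin on the work surface at the bin's axis, z up; -x of this frame points out of its front, where the pedal sticks out; +x points to the back, where the hinge stands (to 88 mm from the axis)
- pedal: the bin's pedal: a black ribbed pad 36 mm (front to back) x 52 mm wide x 8 mm thick on a 20 mm wide steel arm that comes out of a slot in the base. The body's origin is its pivot, on the bin's axis 28 mm above the work surface; its axes are the bin's when the pedal is up. Pressing turns it down by up to 0.30 rad; there is a stop at the bottom
- pedal_pad (a point): centre of the top face of the pedal pad, 126 mm out from the bin's axis along the bin's -x. Its height is 51 mm with the pedal right up and the lid shut, 13 mm with the pedal right down at its stop; with the lid caught ajar at the start it is about 46 mm. The pad tilts from 0.15 rad up to 0.15 rad down at its front. It pushes back with about 3 to 6 N all the way down
- lid (a joint): lid angle in rad: 0 shut on the rim, 1.2 fully up; about 0.15 at the start, when the carton holds it ajar. The lid is tied to the pedal by a push rod both ways: lid angle = 4 x pedal angle, so the pad's whole stroke is 38 mm. There is no damper: the weight of the lid and a light return spring bring the pedal back up, and if the pedal is let go, or let up faster than about 80 mm/s at any moment of the last third, the lid slams. A pad let up over 2 s or more closes it gently
- lid_edge (a point): the domed round steel lid, 147 mm across, 22 mm thick, hinged 82 mm behind the bin's axis at rim height (200 mm). This point is the front edge of the lid, above the pedal; its height is 204 mm when shut, about 228 mm at the start and 346 mm fully up
- carton: an empty flat cardboard tablet carton 92 x 46 x 16 mm, caught between lid and rim about 55 degrees round from the pedal, sticking out about 30 mm at height 0.2 m; origin at its centre, its length along its x. Its weight lies inside the rim: once the lid lifts clear it tips into the bin by itself
- denture_bath: bystander: clear plastic denture bath 108 x 91 x 72 mm with a white strainer basket in it whose bail handle stands up to 105 mm; origin under its centre
- soap_dish: bystander: stainless steel soap dish 92 x 132 mm, 20 mm high; origin under its centre
- soap: bystander: soap bar 54 x 82 x 24 mm lying in the soap dish; origin under its centre
- comb: bystander: grey plastic comb 140 x 32 mm, 5 mm thick, lying to one side of the pedal; origin under its centre, its length along its x
- nailbrush: bystander: short wooden nailbrush 88 x 38 mm, 34 mm high, lying to the other side of the pedal; origin under its centre, its length along its x
- tumbler: bystander: white ceramic tumbler, 72 mm across, 98 mm high; origin under its centre
- tablet_tube: bystander: upright white capped tube of tablets, 34 mm across, 125 mm high; origin under its centre
Not all that is in view belongs to the job. Several things have the shape of the bin; the one meant has the colours described above. Leave any turquoise look-alike of the carton alone.

How it is judged:
By the outcome, as a careful person would: the job done as asked, in the order asked, and still so for the second after the job is handed in, with the robot touching nothing.
It also fails if it takes over 40 s, if anything falls off the work surface, if the arm or the gripper's body presses on something with over 40 N, if the wrist force passes 120 N, or if a joint passes its speed limit or range.

## Robot

A 6-joint arm with a two-finger parallel gripper is mounted at the origin on the work surface. World frame = base frame: x ahead of the robot, y to its left, z up, the work surface at z = 0. Lengths are in m, angles in degrees, forces in N, time in s.
With the tool pointing down it reaches from about 0.375 to 0.9 m from the base axis. Payload 3.1 kg.
Tool frame: the origin (TCP) lies at the very end of the fingers, on their centre line; the grasp point (between the pads) lies 19 mm behind it; z points along the fingers, x is the direction in which the jaws open and shut, and the axes are right-handed (so a half turn about z gives the same grasp; the last joint's range is limited). The gripper opens to 87 mm and grips with 3 to 60 N. Pads are 19 mm wide; open, the fingers measure 117 mm over their backs; the gripper's body (75 mm by 190 mm) begins 51 mm behind the grasp point.
Start: joints at [-75.029, 30.224, 82.088, -0, 67.689, -10.227], TCP at [0.266, -0.565, 0.223] pointing down, gripper open.
Joint ranges: [-176.69, 176.69], [-43.24, 126.21], [12.49, 139.97], [-82, 262], [0, 151.66], [-163.58, 163.58]. Speed limits (degrees/s): [159.86, 159.86, 180, 180, 180, 180].

## Interface

Orientations are given as a 3x3 rotation matrix whose columns are the frame's x, y, z axes.
In Python, from rig import read_state, capture, bot gives the robot as it stands.
- The arm moves only by the shell command python3 -m crank 'ROWS' [OPENING]. ROWS is JSON, a list of rows, each a list of 2 entries, a list of its own where there are three numbers: the shift along the tool's x, y, z in cm, then the turn, a rotation vector about the tool's x, y, z in rad. In form: [[[dx, dy, dz], [wx, wy, wz]], ...]. A call has 1 to 12 rows; each row shifts and turns the commanded pose from where the row before left it, along the tool's axes as they then stand; what a row does not reach is not made up. A row lasts 1/10 s, in which the tool goes at most 50 mm and 8.59 degrees, less where a joint would pass 70% of its speed; a pose out of reach is approached as far as the arm can. A call with a gripper value outside its range is refused whole. OPENING is the closure, from -1 (fully open) to 1 (shut), set as the call begins (- or left out, the last holds). The fingers move at their own pace and stop on an object; the grip force is fixed at half the most. Time passes only in rows, so rows that do not move let the fingers close. It gives the time, the measured TCP pose, the force and the opening at its end, in the units of the state.
- read_state(): the state, without advancing time (a new reading comes with each control period).
- capture(name): name is "scene" or "top" or "wrist"; returns a dict with "pixels" (420x560x3 uint8, red, green, blue), "camera_matrix" (3x3 intrinsics, pixels), "dist" ([k1, k2, p1, p2, k3] as OpenCV has them; the pictures are not rectified), "R" (3x3) and "t" (3): a world point X has camera coordinates R X + t. Camera axes: x right, y down, z forward; pixel columns grow to the right and rows downward; lengths in m; the calibration is good to about 2 mm. A picture is of the moment at which its call begins. There is no depth.
- bot.hand_in(): hands the job in, once; it reports no verdict.
The state is a dict: "time_s": time; "joint_positions": joint angles; "qvel": joint speeds; "tau": joint torques, N m; "position": TCP position; "tcp_rot": TCP orientation; "force": force on the tool from outside, world axes, zero at the start; "moment": the same for the moment, N m; "opening": opening from 0.0 (shut) to 1.0 (fully open).
Only numpy, scipy, OpenCV 4.12 (cv2) and the standard library are available. Lean on these libraries where they do the work, as an engineer would, in place of code of your own. Each camera call takes 0.05 s, during which the arm holds its last target.

## Working session

There is one attempt and no reset: what is moved stays moved. The work goes in short steps, Python scripts to look and compute and a shell command to move; the robot and the scene stay as the last step left them, time stands still between calls to the robot, and variables do not carry over. Pictures are saved under pics/ and viewed, and the job is handed in when it is done.

```bash
ls; mkdir -p pics
python3 - <<'E'
from rig import read_state, capture
import cv2
s=read_state()
for k in s: print(k,s[k])
for n in ("scene","top","wrist"):
    c=capture(n); cv2.imwrite(f"pics/{n}0.png",c["pixels"][:,:,::-1])
    import pickle; pickle.dump(c,open(f"{n}0.pkl","wb"))
    print(n,c["camera_matrix"],c["dist"],c["R"],c["t"])
E
```

```text
pics
time_s 0.0
joint_positions [-7.50278657e+01  3.02782752e+01  8.21554112e+01 -3.04138294e-04
  6.76905083e+01 -1.02286557e+01]
qvel [-0.12531652 -0.02261087 -0.00528179 -0.05696352 -0.07771794  0.01335904]
tau [-3.10365449e-04 -4.40039563e+01 -1.76591080e+01  6.35489845e-02
  5.82904718e-02 -1.60587906e-04]
position [ 0.26593998 -0.56479068  0.22158447]
tcp_rot [[ 4.25792993e-01 -9.04820429e-01 -5.64742991e-04]
 [-9.04818088e-01 -4.25793198e-01  2.09274852e-03]
 [-2.13402533e-03 -3.80087981e-04 -9.99997651e-01]]
force [ 0.42820155 -0.13323902 -0.56181298]
moment [-0.01403396 -0.03873512  0.00925224]
opening 0.9993540232044511
scene [[437.69695406   0.         285.31001145]
 [  0.         437.69695406 205.05158842]
 [  0.           0.           1.        ]] [-0.09953071  0.          0.          0.          0.        ] [[ 0.94430905 -0.32895817 -0.00818129]
 [-0.29917671 -0.84793481 -0.43760697]
 [ 0.13701719  0.41568387 -0.89912914]] [-0.58323591  0.24663677  1.03589505]
top [[391.07023845   0.         271.94481869]
 [  0.         391.07023845 209.75795679]
 [  0.           0.           1.        ]] [0.0177403 0.        0.        0.        0.       ] [[ 0.00513743 -0.99974879 -0.02181654]
 [-0.99337154 -0.00259691 -0.11491841]
 [ 0.11483289  0.02226232 -0.99313534]] [0.01576963 0.62799849 1.00917676]
wrist [[373.4453656    0.         275.51032358]
 [  0.         373.4453656  216.26173939]
 [  0.           0.           1.        ]] [-0.03239966  0.          0.          0.          0.        ] [[ 0.42590038 -0.90476556 -0.00285395]
 [-0.87493735 -0.41265857  0.25337231]
 [-0.23042024 -0.10541434 -0.96736463]] [-0.62266323 -0.03208163  0.39063207]
```

View pics/scene0.png

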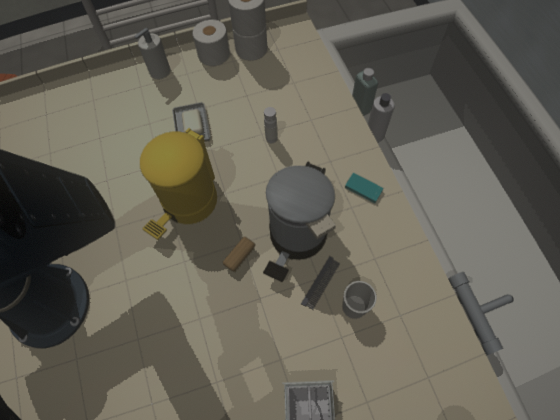

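View pics/top0.png

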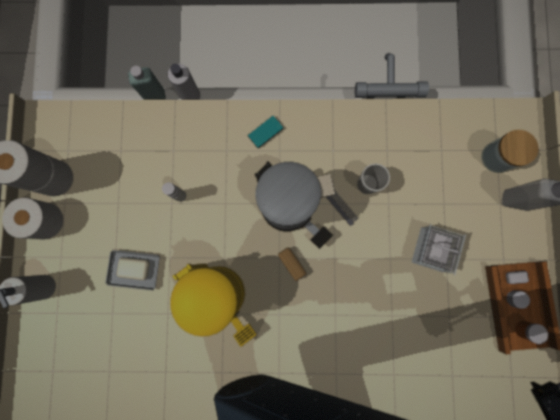

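The scene view shows the steel bin at (300,205) with its black pedal at (277,268), a yellow look-alike bin at (180,178) with a yellow pedal at (157,228), and the turquoise carton at (365,187). In the top view they are at (289,195) with pedal (320,237), (205,300), and (266,131). The steel bin with the black base and black pedal fits the description. I'll confirm it in an enlarged crop.

Run:
```python
import pickle,cv2,numpy as np
a=pickle.load(open("scene0.pkl","rb"))["pixels"][150:310,210:390,::-1]
b=pickle.load(open("top0.pkl","rb"))["pixels"][150:290,240:400,::-1]
a=cv2.resize(a,(400*180//160*1,400),interpolation=cv2.INTER_CUBIC)
b=cv2.resize(b,(350,int(350*140/160)),interpolation=cv2.INTER_CUBIC)
im=np.zeros((400,800,3),np.uint8); im[:,:450]=a; im[:b.shape[0],450:]=b
cv2.imwrite("pics/crop.png",np.clip(im*1.6,0,255).astype(np.uint8))
```

```text
(no output)
```

View pics/crop.png

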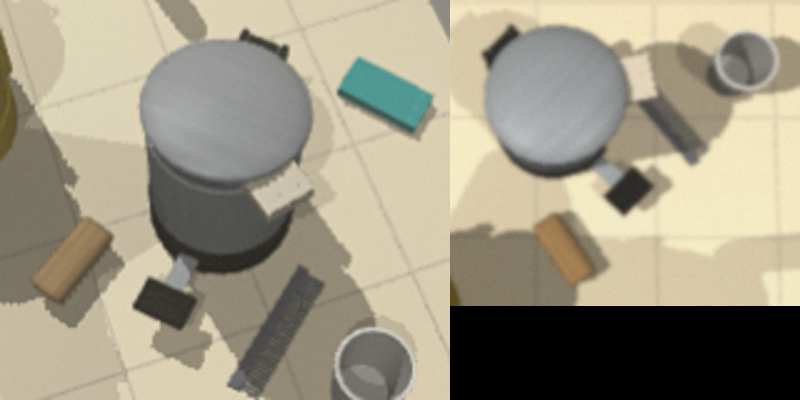

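The crop confirms it. The steel bin has a black base ring and a black pad on a steel arm, with a white carton stuck under the lid. The nailbrush and comb lie either side of the pedal. Next I'll measure the pad.

```bash
cat > h.py <<'E'
import numpy as np, cv2, pickle
def ray(c,px):
    K=np.array(c["camera_matrix"]);R=np.array(c["R"]);t=np.array(c["t"])
    u=cv2.undistortPoints(np.array(px,float).reshape(-1,1,2),K,np.array(c["dist"])).reshape(-1,2)
    d=np.c_[u,np.ones(len(u))]@R; return -R.T@t,d/np.linalg.norm(d,axis=1,keepdims=True)
def plane(c,px,z):
    o,d=ray(c,px); return o+d*((z-o[2])/d[:,2])[:,None]
def tri(c1,p1,c2,p2):
    o1,d1=ray(c1,p1);o2,d2=ray(c2,p2);out=[]
    for a,b in zip(d1,d2):
        A=np.c_[a,-b];s=np.linalg.lstsq(A,o2-o1,rcond=None)[0]
        p,q=o1+a*s[0],o2+b*s[1];out.append(np.r_[(p+q)/2,np.linalg.norm(p-q)])
    return np.array(out)
E
python3 - <<'E'
from h import *
C={n:pickle.load(open(n+"0.pkl","rb")) for n in("scene","top")}
seed={"scene":(277,269),"top":(320,237)}
cen={}
for n,c in C.items():
    g=cv2.cvtColor(c["pixels"],cv2.COLOR_RGB2GRAY); x,y=seed[n]
    m=(g<60).astype(np.uint8); w=np.zeros_like(m); w[y-18:y+19,x-18:x+19]=1
    k,lab,st,ce=cv2.connectedComponentsWithStats(m*w,connectivity=4)
    l=lab[y,x]; cs,_=cv2.findContours((lab==l).astype(np.uint8),cv2.RETR_EXTERNAL,cv2.CHAIN_APPROX_NONE)
    r=cv2.minAreaRect(cs[0]); bp=cv2.boxPoints(r)
    cen[n]=ce[l]; print(n,st[l],ce[l],r); print(plane(c,bp,.046).round(4)); print("cen",plane(c,[ce[l]],.046).round(4))
    # lines: darkest print
    print(g[y-14:y+15:2,x-16:x+17:2])
print(tri(C["scene"],[cen["scene"]],C["top"],[cen["top"]]))
E
```

```text
scene [263 262  26  20 307] [275.95765472 271.28990228] ((275.9000244140625, 270.70001220703125), (21.913467407226562, 14.758047103881836), 26.56505012512207)
[[ 0.5258 -0.1045  0.046 ]
 [ 0.5506 -0.0787  0.046 ]
 [ 0.5865 -0.117   0.046 ]
 [ 0.5614 -0.1421  0.046 ]]
cen [[ 0.5557 -0.1121  0.046 ]]
[[131 130 131 131 131 129 129 131 130 101  98  81  63  65  38  28  29]
 [132 131 130 130 130 130 129 130 129  97  99  96  67  58  30  26  26]
 [131 131 130 131 129 130 129 125 112  97  98  97  91  68  66  56  68]
 [131 131 130 129  65  80 106 114  98  99  98  96  89  72  85  86  88]
 [131 131 132 109  32  33  38  67  89  99  96  97  75  74  86  87  86]
 [132 131 130  51  32  32  33  32  36  62  80 102 110  74  86  86  87]
 [131 132  97  32  35  35  34  33  34  33  31  48  60  70  72  79  86]
 [131 128  43  33  33  33  34  34  34  35  33  33  33  39  72  75  86]
 [132  76  32  36  35  34  34  36  33  32  34  31  32  35  72  83  88]
 [132  85  38  33  35  34  34  34  35  33  34  33  31  56  75  87  87]
 [131 132 121  83  37  32  34  35  35  33  32  33  38  71  86  94  90]
 [132 131 131 132 1
[... 961 characters left out ...]
25 126 125 108  66  34  26  28  28  28  29  28  33  59  87  94]
 [145 134 126 116  74  36  29  28  29  27  27  29  30  48  82  90  98]
 [147 143 129  89  37  28  27  28  29  29  28  29  46  81  93  94 119]
 [146 146 142 118  60  30  28  29  29  28  28  48  80  93  96 105 138]
 [146 145 146 143 118  61  31  26  29  32  56  84  96  96 105 127 144]
 [146 145 147 146 144 123  70  32  33  67 118 119 105 117 134 139 144]
 [145 145 146 146 146 144 124  72  72 125 144 143 139 142 143 140 145]
 [145 146 146 146 146 145 143 131 131 144 145 147 145 145 144 140 145]
 [145 146 147 148 147 146 146 144 145 145 145 146 146 146 145 139 144]]
[[ 5.55910172e-01 -1.12163873e-01  4.60215353e-02  3.49428532e-04]]
```

Run:
```python
from h import *
c=pickle.load(open("wrist0.pkl","rb")); cv2.imwrite("pics/w0b.png",c["pixels"][:,:,::-1])
C={n:pickle.load(open(n+"0.pkl","rb")) for n in("scene","top")}
# comb, nailbrush rough
print("nailbrush",plane(C["top"],[[292,263]],.034), "comb",plane(C["top"],[[341,208]],.005),"tumbler",plane(C["top"],[[376,178]],.098),"bath",plane(C["top"],[[440,247]],.07))
# lid: outline pixels in top
c=C["top"];hsv=cv2.cvtColor(c["pixels"],cv2.COLOR_RGB2HSV)
g=cv2.cvtColor(c["pixels"],cv2.COLOR_RGB2GRAY)
m=((hsv[...,1]<50)&(g>70)&(g<170)).astype(np.uint8); w=np.zeros_like(m); w[155:236,250:328]=1
k,lab,st,ce=cv2.connectedComponentsWithStats(m*w,connectivity=4); i=lab[195,289]; print(st[i],ce[i])
print("lidc",plane(c,[ce[i]],.22))
```

```text
nailbrush [[ 0.48715886 -0.03530876  0.034     ]] comb [[ 0.63691182 -0.17057329  0.005     ]] tumbler [[ 0.70207025 -0.24508674  0.098     ]] bath [[ 0.53042957 -0.40776     0.07      ]]
[ 254  161   74   64 3535] [289.36633663 192.46591231]
lidc [[ 0.64526836 -0.02421907  0.22      ]]
```

View pics/wrist0.png

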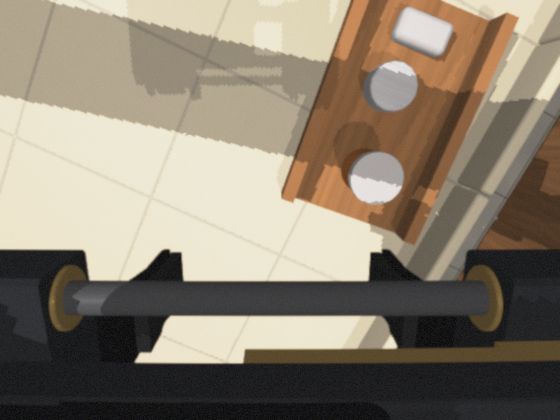

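The pad's centre triangulates to (0.556, -0.112, 0.046). The expected height is 0.046, the lid centre is 0.125 m away against 0.126 given, and the bin's front points at -135°. I'll close the fingers and travel there at z ≈ 0.22, approaching from the open side.

```bash
python3 -m crank '[[[-1.2,-1.9,0],[0,0,0]],[[-2.4,-3.8,0],[0,0,0]],[[-2.4,-3.8,0],[0,0,0]],[[-2.4,-3.8,0],[0,0,0]],[[-2.4,-3.8,0],[0,0,0]],[[-2.4,-3.8,0],[0,0,0]],[[-2.4,-3.8,0],[0,0,0]],[[-2.4,-3.8,0],[0,0,0]],[[-2.4,-3.8,0],[0,0,0]],[[-2.4,-3.8,0],[0,0,0]],[[-1.2,-1.9,0],[0,0,0]],[[0,0,0],[0,0,0]]]' 1
```

```text
time_s: 1.35
position: [0.5088, -0.1836, 0.2223]
tcp_rot: [[0.43, -0.903, -0.0], [-0.903, -0.43, 0.001], [-0.001, -0.0, -1.0]]
force: [-0.2, 0.1, -1.0]
opening: 0.034
```

```bash
python3 -m crank '[[[0,0,0],[0,0,-0.115]],[[0,0,0],[0,0,-0.115]],[[0,0,0],[0,0,-0.115]],[[0,0,0],[0.075,0,0]],[[0,0,0],[0.075,0,0]],[[0,0,0],[0,0,0]]]'
python3 - <<'E'
from rig import *
import cv2,numpy as np
s=read_state();p=s["position"];R=np.array(s["tcp_rot"]);print(p,R.round(3),s["opening"],s["force"],s["time_s"])
tgt=np.array([.556,-.112,.10]);print("tool shift cm",(R.T@(tgt-p)*100).round(2))
for n in("top","scene"): cv2.imwrite(f"pics/{n}1.png",capture(n)["pixels"][:,:,::-1])
E
```

```text
time_s: 1.95
position: [0.5061, -0.1884, 0.2221]
tcp_rot: [[0.704, -0.702, 0.105], [-0.71, -0.696, 0.106], [-0.001, -0.149, -0.989]]
force: [-0.7, -1.0, 0.4]
opening: 0.005
[ 0.5060985  -0.18840088  0.22213553] [[ 0.704 -0.702  0.105]
 [-0.71  -0.696  0.106]
 [-0.001 -0.149 -0.989]] 0.004983887684399316 [-0.65744613 -1.02370055  0.4471447 ] 1.95
tool shift cm [-1.9  -7.01 13.41]
```

```bash
python3 -m crank '[[[-0.32,-1.17,2.2],[0,0,0]],[[-0.32,-1.17,2.2],[0,0,0]],[[-0.32,-1.17,2.2],[0,0,0]],[[-0.32,-1.17,2.2],[0,0,0]],[[-0.32,-1.17,2.2],[0,0,0]],[[-0.32,-1.17,2.2],[0,0,0]],[[0,0,0],[0,0,0]],[[0,0,0],[0,0,0]]]'
python3 - <<'E'
from rig import *
import cv2,numpy as np
s=read_state();p=s["position"];R=np.array(s["tcp_rot"]);print(p,s["force"],s["time_s"])
tgt=np.array([.556,-.112,.05]);print("tool shift cm",(R.T@(tgt-p)*100).round(2))
a=capture("scene")["pixels"][120:330,170:420,::-1];cv2.imwrite(f"pics/s2.png",cv2.resize(a,None,fx=2.8,fy=2.8))
b=capture("top")["pixels"][120:330,170:420,::-1];cv2.imwrite(f"pics/t2.png",cv2.resize(b,None,fx=2.8,fy=2.8))
E
```

```text
time_s: 2.85
position: [0.5574, -0.1097, 0.1024]
tcp_rot: [[0.708, -0.699, 0.105], [-0.706, -0.7, 0.105], [-0.0, -0.149, -0.989]]
force: [0.5, -0.0, 0.6]
opening: 0.005
[ 0.55737383 -0.10968257  0.10242765] [ 0.46214077 -0.04467537  0.6325046 ] 2.85
tool shift cm [0.07 1.04 5.15]
```

View pics/s2.png

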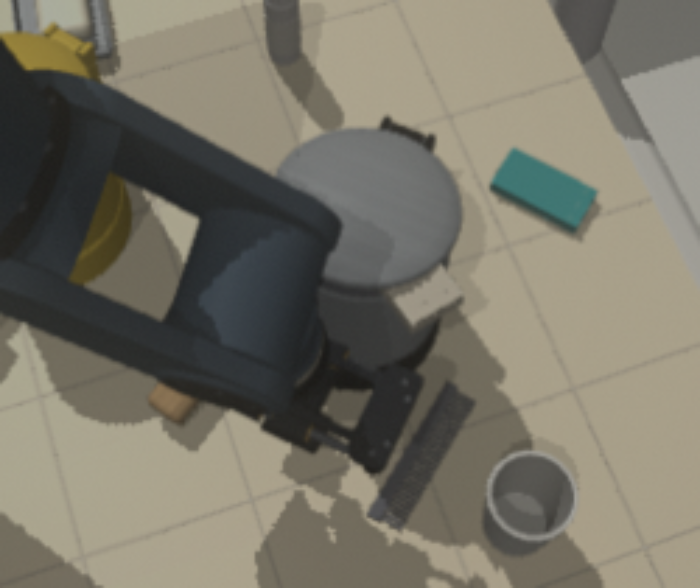

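View pics/t2.png

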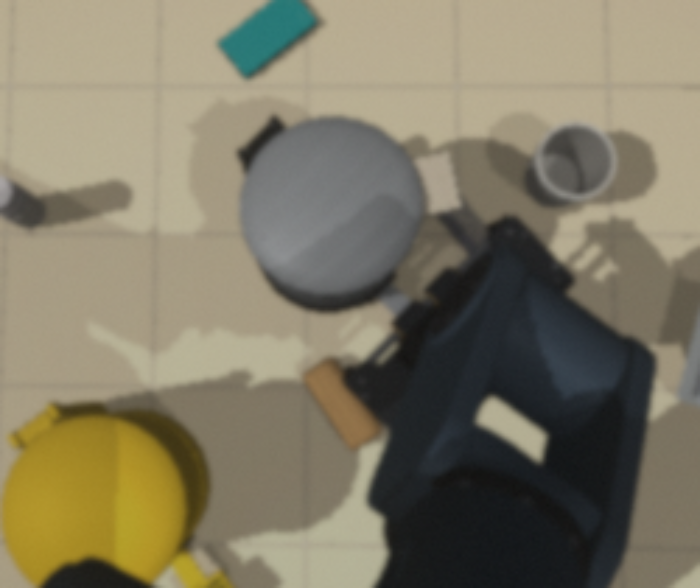

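The arm, fingers and gripper body clear the bin, the carton at scene-crop (430,295) and the bystanders. The fingertips are over the pad. I'll lower to just above it.

```bash
python3 -m crank '[[[0.02,0.2,0.95],[0,0,0]],[[0.02,0.2,0.95],[0,0,0]],[[0.02,0.2,0.95],[0,0,0]],[[0.01,0.2,0.95],[0,0,0]],[[0,0.15,0.75],[0,0,0]],[[0,0,0],[0,0,0]],[[0,0,0],[0,0,0]]]'
python3 - <<'E'
from rig import *
import cv2,numpy as np
for n in("wrist","scene"):
    a=capture(n)["pixels"][:,:,::-1]
    if n=="scene": a=cv2.resize(a[170:310,200:380],None,fx=3.5,fy=3.5)
    cv2.imwrite(f"pics/{n}3.png",a)
E
```

```text
time_s: 3.65
position: [0.5558, -0.1123, 0.0557]
tcp_rot: [[0.707, -0.7, 0.105], [-0.708, -0.699, 0.106], [-0.001, -0.149, -0.989]]
force: [1.1, -0.5, -0.2]
opening: 0.003
```

View pics/wrist3.png

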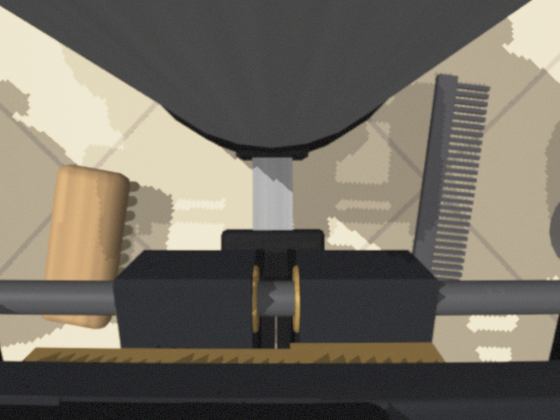

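View pics/scene3.png

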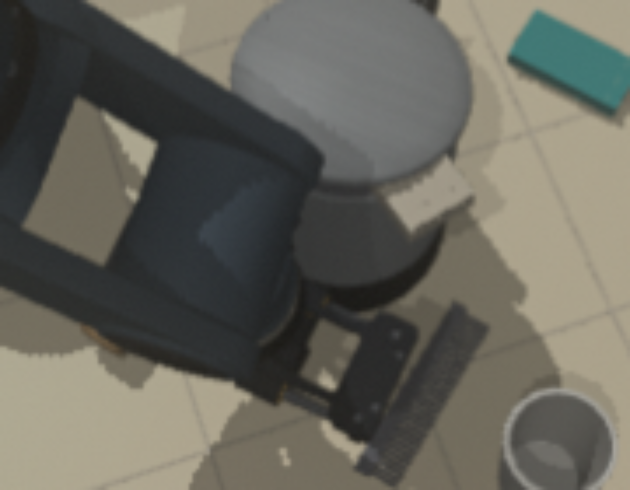

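The wrist view shows the fingertips centred on the pad, with the pad at columns 222–323, the arm at 273 and the fingers at about 276. The comb and nailbrush are well clear. Now I'll press.

```bash
python3 -m crank '[[[0,0.04,0.25],[0,0,0]],[[0,0.04,0.25],[0,0,0]],[[0,0.04,0.25],[0,0,0]],[[0,0.04,0.25],[0,0,0]],[[0,0.04,0.25],[0,0,0]],[[0,0.04,0.25],[0,0,0]],[[0,0.04,0.25],[0,0,0]],[[0,0.04,0.25],[0,0,0]]]'
```

```text
time_s: 4.55
position: [0.5558, -0.1127, 0.0357]
tcp_rot: [[0.707, -0.7, 0.106], [-0.708, -0.699, 0.105], [0.0, -0.149, -0.989]]
force: [-1.2, -2.8, 4.7]
opening: 0.004
```

```bash
python3 -m crank '[[[0,0.04,0.25],[0,0,0]],[[0,0.04,0.25],[0,0,0]],[[0,0.04,0.25],[0,0,0]],[[0,0.04,0.25],[0,0,0]],[[0,0.04,0.25],[0,0,0]],[[0,0.04,0.25],[0,0,0]],[[0,0.04,0.25],[0,0,0]],[[0,0,0],[0,0,0]]]'
```

```text
time_s: 5.35
position: [0.556, -0.1123, 0.0178]
tcp_rot: [[0.706, -0.7, 0.106], [-0.708, -0.698, 0.106], [0.0, -0.15, -0.989]]
force: [0.1, -0.5, 2.7]
opening: 0.009
```

```bash
python3 -m crank '[[[0,0.015,0.1],[0,0,0]],[[0,0.015,0.1],[0,0,0]],[[0,0.015,0.1],[0,0,0]],[[0,0.015,0.1],[0,0,0]],[[0,0.015,0.1],[0,0,0]],[[0,0,0],[0,0,0]]]'
```

```text
time_s: 5.95
position: [0.556, -0.1124, 0.0132]
tcp_rot: [[0.707, -0.7, 0.106], [-0.708, -0.699, 0.106], [0.0, -0.15, -0.989]]
force: [1.6, 0.5, 4.2]
opening: 0.001
```

```bash
python3 -m crank '[[[0,0.015,0.1],[0,0,0]],[[0,0.007,0.05],[0,0,0]],[[0,0,0],[0,0,0]]]'
python3 - <<'E'
from rig import *
import cv2,numpy as np
print(read_state()["force"],read_state()["position"])
for n in("top","scene"):
    a=capture(n)["pixels"][:,:,::-1]
    a=cv2.resize(a[120:320,200:400],None,fx=2.8,fy=2.8)
    cv2.imwrite(f"pics/{n}4.png",a)
E
```

```text
time_s: 6.25
position: [0.556, -0.1124, 0.0131]
tcp_rot: [[0.707, -0.699, 0.107], [-0.708, -0.699, 0.106], [0.001, -0.15, -0.989]]
force: [-0.9, 1.1, 15.1]
opening: 0.006
[-0.90342474  1.14311609 15.11122254] [ 0.5559824  -0.11242023  0.01307115]
```

View pics/top4.png

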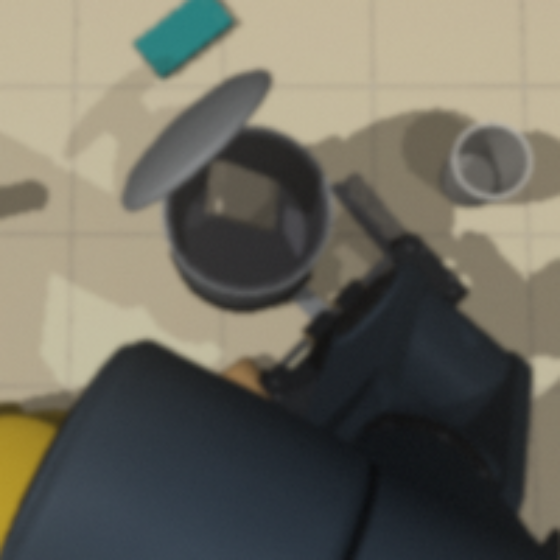

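View pics/scene4.png

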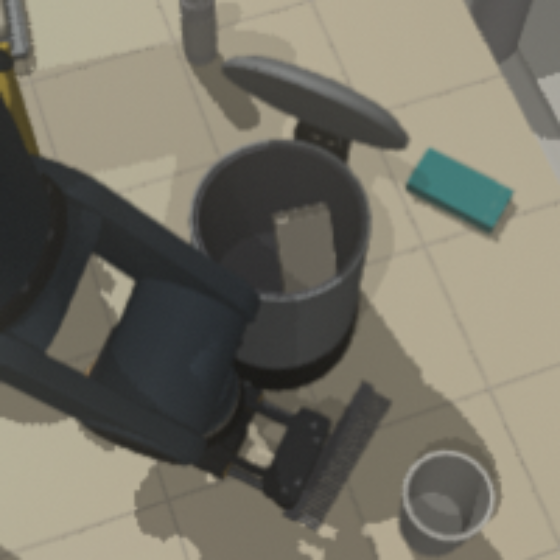

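The force rose to 15 N at z = 13.1 mm, so the pedal is on its stop. The lid is standing fully up and the carton is lying inside the bin. I'll let it settle, then release slowly at about 12 mm/s.

```bash
python3 -m crank '[[[0,0,0],[0,0,0]],[[0,0,0],[0,0,0]],[[0,0,0],[0,0,0]],[[0,0,0],[0,0,0]],[[0,-0.01,-0.06],[0,0,0]],[[0,-0.018,-0.12],[0,0,0]],[[0,-0.018,-0.12],[0,0,0]],[[0,-0.018,-0.12],[0,0,0]],[[0,-0.018,-0.12],[0,0,0]],[[0,-0.018,-0.12],[0,0,0]],[[0,-0.018,-0.12],[0,0,0]],[[0,-0.018,-0.12],[0,0,0]]]'
python3 -m crank '[[[0,-0.018,-0.12],[0,0,0]],[[0,-0.018,-0.12],[0,0,0]],[[0,-0.018,-0.12],[0,0,0]],[[0,-0.018,-0.12],[0,0,0]],[[0,-0.018,-0.12],[0,0,0]],[[0,-0.018,-0.12],[0,0,0]],[[0,-0.018,-0.12],[0,0,0]],[[0,-0.018,-0.12],[0,0,0]],[[0,-0.018,-0.12],[0,0,0]],[[0,-0.018,-0.12],[0,0,0]]]'
```

```text
time_s: 7.55
position: [0.5554, -0.1128, 0.0206]
tcp_rot: [[0.707, -0.699, 0.105], [-0.707, -0.699, 0.105], [-0.0, -0.149, -0.989]]
force: [-0.5, -1.9, 3.9]
opening: 0.001
time_s: 8.55
position: [0.5556, -0.1124, 0.0329]
tcp_rot: [[0.707, -0.7, 0.105], [-0.708, -0.699, 0.106], [-0.0, -0.149, -0.989]]
force: [-1.8, -2.9, 4.8]
opening: 0.005
```

```bash
python3 -m crank '[[[0,-0.015,-0.1],[0,0,0]],[[0,-0.015,-0.1],[0,0,0]],[[0,-0.015,-0.1],[0,0,0]],[[0,-0.015,-0.1],[0,0,0]],[[0,-0.015,-0.1],[0,0,0]],[[0,-0.015,-0.1],[0,0,0]],[[0,-0.015,-0.1],[0,0,0]],[[0,-0.015,-0.1],[0,0,0]],[[0,-0.015,-0.1],[0,0,0]],[[0,-0.015,-0.1],[0,0,0]],[[0,-0.015,-0.1],[0,0,0]],[[0,-0.015,-0.1],[0,0,0]]]'
python3 -m crank '[[[0,-0.012,-0.08],[0,0,0]],[[0,-0.012,-0.08],[0,0,0]],[[0,-0.009,-0.06],[0,0,0]],[[0,-0.009,-0.06],[0,0,0]],[[0,-0.009,-0.06],[0,0,0]],[[0,-0.009,-0.06],[0,0,0]],[[0,-0.009,-0.06],[0,0,0]],[[0,-0.009,-0.06],[0,0,0]]]'
```

```text
time_s: 9.75
position: [0.556, -0.1122, 0.0451]
tcp_rot: [[0.706, -0.7, 0.106], [-0.708, -0.698, 0.106], [-0.0, -0.15, -0.989]]
force: [1.5, 2.8, 4.2]
opening: 0.006
time_s: 10.55
position: [0.5558, -0.1126, 0.0502]
tcp_rot: [[0.707, -0.7, 0.106], [-0.708, -0.699, 0.106], [0.0, -0.149, -0.989]]
force: [3.3, 2.7, 3.3]
opening: 0.007
```

```bash
python3 -m crank '[[[0,-0.009,-0.06],[0,0,0]],[[0,-0.009,-0.06],[0,0,0]],[[0,-0.009,-0.06],[0,0,0]],[[0,-0.009,-0.06],[0,0,0]],[[0,0,0],[0,0,0]]]'
python3 -m crank '[[[0,-0.009,-0.06],[0,0,0]],[[0,-0.009,-0.06],[0,0,0]],[[0,-0.009,-0.06],[0,0,0]],[[0,0,0],[0,0,0]]]'
```

```text
time_s: 11.05
position: [0.5558, -0.1126, 0.0527]
tcp_rot: [[0.707, -0.7, 0.106], [-0.708, -0.699, 0.105], [0.0, -0.15, -0.989]]
force: [1.8, 2.7, 4.8]
opening: 0.003
time_s: 11.45
position: [0.5556, -0.1127, 0.0544]
tcp_rot: [[0.707, -0.699, 0.106], [-0.707, -0.699, 0.105], [0.0, -0.149, -0.989]]
force: [2.4, 1.8, 3.4]
opening: 0.003
```

```bash
python3 -m crank '[[[0,-0.006,-0.04],[0,0,0]],[[0,-0.006,-0.04],[0,0,0]],[[0,-0.006,-0.04],[0,0,0]],[[0,-0.006,-0.04],[0,0,0]],[[0,-0.006,-0.04],[0,0,0]],[[0,0,0],[0,0,0]]]'
python3 -m crank '[[[0,-0.006,-0.04],[0,0,0]],[[0,-0.006,-0.04],[0,0,0]],[[0,-0.006,-0.04],[0,0,0]],[[0,-0.006,-0.04],[0,0,0]],[[0,-0.006,-0.04],[0,0,0]],[[0,0,0],[0,0,0]]]'
python3 - <<'E'
from rig import *
import cv2,numpy as np
a=[]
for n in("top","scene"):
    c=capture(n)["pixels"][:,:,::-1]; a.append(cv2.resize(c[140:290,220:370],(400,400)))
cv2.imwrite("pics/shut5.png",np.hstack(a))
E
```

```text
time_s: 12.05
position: [0.5554, -0.1125, 0.0563]
tcp_rot: [[0.707, -0.7, 0.105], [-0.707, -0.699, 0.106], [-0.001, -0.149, -0.989]]
force: [-0.3, 0.4, 0.0]
opening: 0.002
time_s: 12.65
position: [0.5557, -0.1126, 0.0586]
tcp_rot: [[0.707, -0.7, 0.106], [-0.707, -0.699, 0.106], [0.0, -0.149, -0.989]]
force: [0.6, 0.1, 0.2]
opening: 0.007
```

View pics/shut5.png

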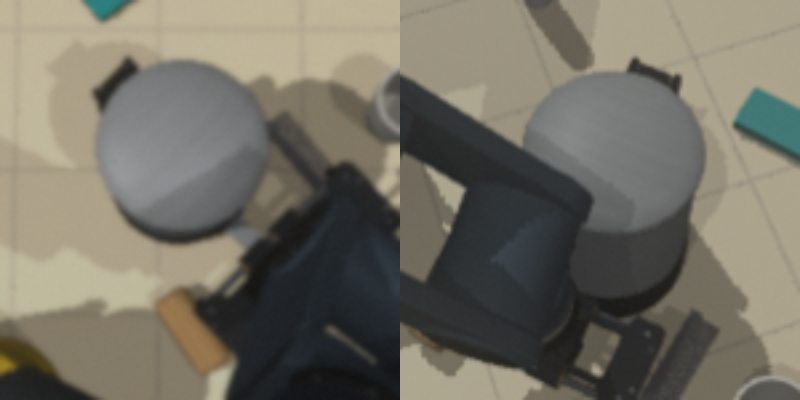

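The lid is shut, no carton is visible, and the contact force dropped to zero at about 55 mm. I'll retreat up and outward, then check.

```bash
python3 -m crank '[[[0,0,-1],[0,0,0]],[[0,0,-2],[0,0,0]],[[0,0,-2.5],[0,0,0]],[[0,0.5,-2.5],[0,0,0]],[[0,1,-2.5],[0,0,0]],[[0,1.5,-2.5],[0,0,0]],[[0,1.5,-2],[0,0,0]],[[0,1.5,-1],[0,0,0]],[[0,1.5,0],[0,0,0]],[[0,1.5,0],[0,0,0]],[[0,1,0],[0,0,0]],[[0,0,0],[0,0,0]]]'
python3 - <<'E'
from rig import *
import cv2,pickle,numpy as np
from h import *
for n in("top","scene"):
    c=capture(n); cv2.imwrite(f"pics/{n}6.png",c["pixels"][:,:,::-1]); pickle.dump(c,open(n+"6.pkl","wb"))
s=read_state();print(s["force"],s["time_s"],np.abs(s["qvel"]).max())
E
```

```text
time_s: 13.95
position: [0.4681, -0.1999, 0.202]
tcp_rot: [[0.705, -0.701, 0.106], [-0.709, -0.698, 0.105], [-0.0, -0.149, -0.989]]
force: [0.0, 0.3, 0.3]
opening: 0.003
[ 0.74465677  0.04657619 -0.1207164 ] 14.05 0.7394747685646114
```

View pics/scene6.png

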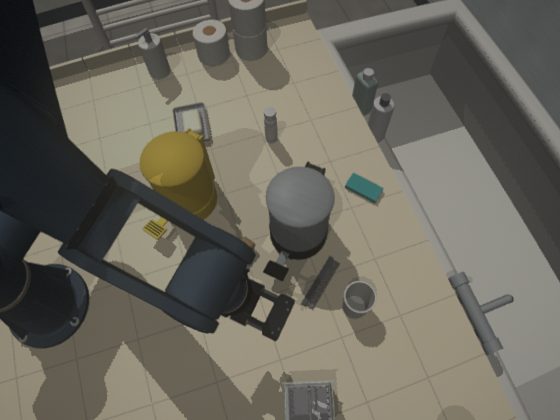

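View pics/top6.png

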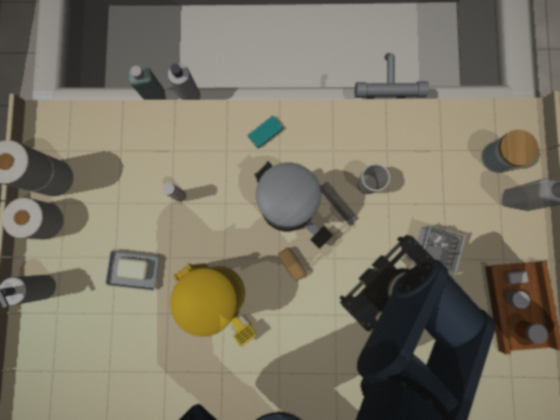

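Everything sits where it did at the start, the lid is shut and no carton shows. The gripper is at about 0.2 m or higher, clear of the bath. One last measurement of the pad height.

Run:
```python
from h import *
C={n:pickle.load(open(n+"6.pkl","rb")) for n in("scene","top")}
seed={"scene":(277,269),"top":(320,237)};cen={}
for n,c in C.items():
    g=cv2.cvtColor(c["pixels"],cv2.COLOR_RGB2GRAY); x,y=seed[n]
    m=(g<50).astype(np.uint8); w=np.zeros_like(m); w[y-18:y+19,x-18:x+19]=1
    k,lab,st,ce=cv2.connectedComponentsWithStats(m*w,connectivity=4); l=lab[y,x]; cen[n]=ce[l]; print(n,st[l],ce[l])
print(tri(C["scene"],[cen["scene"]],C["top"],[cen["top"]]))
for n in("scene","top"):
    a=pickle.load(open(n+"0.pkl","rb"))["pixels"].astype(int);b=C[n]["pixels"].astype(int)
    print(n)
    for nm,p in dict(scene=dict(comb=(320,283),tumb=(360,297),tube=(271,125),soap=(190,120),turq=(365,187)),top=dict(comb=(341,206),brush=(292,263),tumb=(376,178),tube=(174,191),soap=(133,270),turq=(266,131)))[n].items():
        T=a[p[1]-18:p[1]+19,p[0]-18:p[0]+19].astype(np.uint8);S=b[p[1]-26:p[1]+27,p[0]-26:p[0]+27].astype(np.uint8)
        r=cv2.minMaxLoc(cv2.matchTemplate(S,T,cv2.TM_CCOEFF_NORMED)); print(nm,round(r[1],3),np.array(r[3])-8)
```

```text
scene [264 261  25  20 284] [275.83802817 270.23591549]
top [312 227  20  20 222] [321.54954955 236.56306306]
[[ 5.55981371e-01 -1.11655007e-01  5.26044227e-02  3.52239880e-04]]
scene
comb 0.946 [-1  1]
tumb 0.982 [0 0]
tube 0.985 [0 0]
soap 0.991 [0 0]
turq 1.0 [0 0]
top
comb 0.707 [0 1]
brush 0.891 [ 0 -1]
tumb 0.962 [0 0]
tube 0.981 [0 0]
soap 0.999 [0 0]
turq 0.999 [0 0]
```

The pad measures 52.6 mm high, against 51 expected with the lid shut, within the calibration error. The bystanders are unmoved apart from 1 px offsets where the lighting changed. Handing in.

```bash
python3 -c "
from rig import bot; print(bot.hand_in())"
```

```text
the job is handed in; nothing more can be done
None
```

I pressed the steel bin's black pedal down to its stop with closed fingertips. The lid swung fully up and the carton dropped in by itself. I then let the pedal up at 12 mm/s or less over about 4 s with the fingertips on it, and backed away. It was handed in at about 14 s, inside the 40 s limit.

What the last checks showed:
- **Pedal at the stop:** the fingertips were at 13.1 mm and the force had risen to 15 N, the highest I read.
- **Carton:** it was visible inside the bin while the lid was up, and not visible once the lid closed.
- **Lid:** it looks shut in both views. The pad measures 52.6 mm high against the 51 mm given, which is within the 2 mm calibration. Contact force fell to zero as the fingers passed about 55 mm.
- **Other things:** the tumbler, tablet tube, soap dish with its soap and the turquoise carton match their starting images exactly. The comb and nailbrush match to within 1 pixel. The comb's top-view match was weaker (0.71), which I put down to changed shadows on it. The denture bath I checked only by eye.
- **Robot:** it finished clear of everything, with the gripper at about 0.2 m and no contact force.

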